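# Pack biscuit tubs, close the carton and scan its label

## Robot

A 7-joint arm with a two-finger parallel gripper is mounted at the origin on the work surface. World frame = base frame: x ahead of the robot, y to its left, z up, the work surface at z = 0. Lengths are in m, angles in degrees, forces in N, time in s.
With the tool pointing down it reaches from about 0.425 to 0.875 m from the base axis. Payload 4.7 kg.
Tool frame: the origin (TCP) lies on the centre line of the jaws, within the pads' length; the fingertips stand 8 mm ahead of it and the grasp point (between the pads) lies 11 mm behind it; z points along the fingers, y is the direction in which the jaws open and shut (so a half turn about z gives the same grasp; the last joint's range is limited). The gripper opens to 87 mm and grips with 3 to 60 N. Pads are 19 mm wide; open, the fingers measure 117 mm over their backs; the gripper's body (75 mm by 190 mm) begins 51 mm behind the grasp point.
Start: joints at [65.208, 18.392, -4.016, 83.108, 1.295, 78.541, -3.26], TCP at [0.281, -0.586, 0.231] pointing down, gripper open.
Joint ranges: [-163.93, 163.93], [-17.29, 119.83], [-79.2, 71.16], [3.27, 140.29], [-89.18, 269.18], [5.43, 117.66], [-154.24, 154.24]. Speed limits (degrees/s): [147.25, 147.25, 180, 180, 180, 180, 180].

## Interface

Orientations are given as [roll, pitch, yaw] about the fixed x, y, z axes, in that order (R = Rz(yaw) Ry(pitch) Rx(roll)).
In Python, from cell import env gives the robot as it stands. The module is installed in compiled form; this text tells all that it offers.
- The arm moves only by the tool move_arm, never from a script. Its argument "steps" is a list of rows, each a list of 2 entries, a list of its own where there are three numbers: the shift along the tool's x, y, z in m, then the turn about the tool's z in rad. A call has 1 to 20 rows; each row is the pose to reach, as a shift and turn from the pose commanded when the call began, along the tool's axes at that moment; what a row does not reach only later rows make up. A row lasts 1/8 s, in which the tool goes at most 62.5 mm and 10.7 degrees, less where a joint would pass 70% of its speed; a pose out of reach is approached as far as the arm can. A call with a gripper value outside its range is refused whole. "hand" is the closure, from -1 (fully open) to 1 (shut), set as the call begins (left out, the last holds). The fingers move at their own pace and stop on an object; "squeeze" is the grip in N (left out, the last holds). Time passes only in rows, so rows that repeat a pose let the fingers close. It gives the time, the measured TCP pose, the force and the opening at its end, in the units of the state.
- env.get_obs(): the state, without advancing time (a new reading comes with each control period).
- env.read_camera(name): name is "scene" or "side" or "wrist"; returns (picture, depth): 420x560x3 uint8, red, green, blue; 420x560 float32, m along the optical axis (not along the pixel's ray), 0 where there is no reading.
- env.calibration(name): a dict with "intrinsics" (3x3 intrinsics, pixels), "position" and "orientation" of the camera in the world; the wrist camera has in their place "mount" (4x4, takes a point from camera to tool coordinates, whose origin is the TCP and whose axes are the flange's). Camera axes: x right, y up, looking along -z (the intrinsics and any distortion apply to the point x, -y, -z); pixel columns grow to the right and rows downward; lengths in m; the calibration is good to about 2 mm. A picture is of the moment at which its call begins: read the wrist's pose just before it. calibration takes no time and is no camera call.
- env.sign_off(): hands the job in, once; it reports no verdict.
Trained networks look in the newest picture that a camera, given by its name, has taken for a name from the list of things; names that differ only in an ending like _2 or _b are one class to them, and where a whole thing is asked for, a point or a joint stands for the part that bears it (a point fixed in the world has none). Each returns a list of dicts, best first, with "conf" (0 to 1); they miss things now and then, are a little off and sometimes report something else, mostly with a low value. They report only what shows in the picture. A call takes as long as a camera call. They do not tell look-alikes from the thing itself.
- env.cut_out(camera, query): "region" (420x560 bool, what is visible of it) and "uv" ([column, row] in pixels, amid what is visible of it).
The state is a dict: "time_s": time; "qpos": joint angles; "joint_velocities": joint speeds; "effort": joint torques, N m; "tool_pos": TCP position; "tool_rot": TCP orientation; "force": force on the tool from outside, world axes, zero at the start; "wrist_torque": the same for the moment, N m; "grip_width": finger opening in m.
Only numpy, scipy, OpenCV 4.12 (cv2) and the standard library are available. Lean on these libraries where they do the work, as an engineer would, in place of code of your own. Each camera call takes 0.05 s, during which the arm holds its last target. There are 200 camera calls.

## Task

Put every biscuit tub into the shipping carton, each down on its floor, then close the carton: fold the short flap down flat first and the long flap flat over it. Then pick up the bar-code scanner, aim its window at the middle of the label on the closed carton from about 10 cm away and hold it steady there for a good second, and lay it back level on the rubber mat, its middle near the mat's middle. Leave the glass, the jar and the spatula as they are.

Things in the scene. Friction and masses are not known exactly. Their poses are not given: they have to be found in the camera images.
- carton: Open brown cardboard shipping carton fixed to the table, outside 220 mm (its x) by 175 mm (its y) by 95 mm high, walls and floor 5 mm thick (inside 210 x 165 mm, 90 mm deep). Origin: centre of its underside; z up. Two hinged flaps on its +y and -y sides; the +x and -x sides have none.
- flap_short (a joint): Angle in rad of the short flap: a 218 mm wide, 85 mm long, 4 mm thick panel creased along the carton's -y rim (crease: carton x 0, y -87.5, z 97 mm, parallel to the carton's x). 0 = closed, lying flat towards +y over the mouth; pi/2 = upright; starts open at 1.75 to 2.1, leaning outward; stop at 2.4. The stiff crease stays where it is left; about 1 N at the edge moves it.
- flap_long (a joint): Angle in rad of the long flap: a 218 mm wide, 105 mm long, 4 mm thick panel creased along the carton's +y rim (crease: carton x 0, y +87.5, z 101 mm, parallel to the carton's x). 0 = closed, lying flat towards -y, overlapping on top of the short flap; pi/2 = upright; starts open at 1.75 to 2.1; stop at 2.4. The stiff crease stays where it is left; about 1 N at the edge moves it.
- flap_short_edge (a point): Middle of the free edge of the short flap, 85 mm from its crease.
- flap_long_edge (a point): Middle of the free edge of the long flap, 105 mm from its crease.
- label (a point): Centre of the white bar-code label (80 x 56 mm, black bars) on the outer face of the long flap, 60 mm from its crease; its z axis points out of the printed face (straight up once the flap is closed). While the flap is open the label faces outward and down.
- scanner: Grey hand-held bar-code scanner, 0.25 kg, 200 mm long, lying on the rubber mat. Origin: centre of its underside; x towards the head, z up. Handle: straight bar 34 mm wide (y), 36 mm high, from x -100 to +30 mm. Head: 62 mm wide, from x +25 to about +110 mm, top at z 52 mm, with a slanted black nose.
- scanner_grip (a point): Point to grip the handle, near the balance point: scanner x -15, y 0, z 18 mm; grip across the 34 mm width from above.
- window (a point): Centre of the scanner's glass window at the front of its nose: scanner x 95, y 0, z 16 mm. Its x axis is the beam, pointing forward and 45 degrees down when the scanner is level; y axis across the scanner.
- mat: Flat black rubber mat fixed to the table, 260 (x) by 130 mm (y), 4 mm thick, the scanner's resting place. Origin: centre of its underside.
- glass: Empty drinking glass, 68 mm wide at the rim, 100 mm high, standing among the tubs; not to be disturbed. Origin: centre of its underside.
- jar: Closed jar, 72 mm wide, 110 mm high, behind the carton, a bystander. Origin: centre of its underside.
- spatula: Spatula lying on the table behind and to the right, a bystander. Origin near its middle.
- tub0: Eight-sided lidded brown cardboard tub of biscuits with a pale paper band, 62 mm across flats (two of them face its +x and -x), 60 mm high, 0.13 to 0.25 kg, standing on the table in front of or to the right of the carton; absent in some runs. Origin: centre of its underside; z up.
- tub0_center (a point): Centre of tub0's solid, 30 mm above its underside.
- tub1: Eight-sided lidded brown cardboard tub of biscuits with a pale paper band, 62 mm across flats (two of them face its +x and -x), 60 mm high, 0.13 to 0.25 kg, standing on the table in front of or to the right of the carton; absent in some runs. Origin: centre of its underside; z up.
- tub1_center (a point): Centre of tub1's solid, 30 mm above its underside.
- tub2: Eight-sided lidded brown cardboard tub of biscuits with a pale paper band, 62 mm across flats (two of them face its +x and -x), 60 mm high, 0.13 to 0.25 kg, standing on the table in front of or to the right of the carton; absent in some runs. Origin: centre of its underside; z up.
- tub2_center (a point): Centre of tub2's solid, 30 mm above its underside.
- tub3: Eight-sided lidded brown cardboard tub of biscuits with a pale paper band, 62 mm across flats (two of them face its +x and -x), 60 mm high, 0.13 to 0.25 kg, standing on the table in front of or to the right of the carton; absent in some runs. Origin: centre of its underside; z up.
- tub3_center (a point): Centre of tub3's solid, 30 mm above its underside.
Things that resemble listed ones, but are neither listed nor needed, are in the scene too. What is shaped like the tub1 but green or red is not meant. What is shaped like the tub0 but blue is not meant.

How it is judged:
By the outcome, as a careful person would: the job done as asked, in the order asked, and still so for the second after the job is handed in, with the robot touching nothing.
Of tub0, tub1, tub2, tub3 only 2 to 4 are there at a start; the rules pass over those that are not, and their reading is None.
At some moment in a run one of tub0, tub1, tub2, tub3, scanner may be knocked a few centimetres aside while the robot is not near it.
Once in a run the grip may slacken for a moment while it holds something.
It also fails if it takes over 210 s, if anything falls off the work surface, if the arm or the gripper's body presses on something with over 40 N, if the wrist force passes 120 N, or if a joint passes its speed limit or range.

## Working session

There is one attempt and no reset: what is moved stays moved. The work goes in short steps, Python scripts to look and compute and a tool call to move; the robot and the scene stay as the last step left them, time stands still between calls to the robot, and variables do not carry over. Pictures are saved under pics/ and viewed, about 12 in all and at most 16, crops included, and the job is handed in when it is done.

Besides the shell and the picture viewer there is one more tool, called as name(argument=value, ...), one argument or row to a line, values as JSON. move_arm: Moves the arm, as the interface text tells. Its arguments: {"type":"object","properties":{"steps":{"type":"array"},"hand":{"type":"number"},"squeeze":{"type":"number"}},"required":["steps"]}

```bash
mkdir -p pics; ls; cat > h.py <<'E'
import numpy as np, cv2
from scipy.spatial.transform import Rotation as R
from cell import env
def tool():
    o=env.get_obs(); T=np.eye(4); T[:3,:3]=R.from_euler('xyz',o['tool_rot'],degrees=True).as_matrix(); T[:3,3]=o['tool_pos']; return T
def cam(name):
    c=env.calibration(name)
    if name=='wrist': T=tool()@np.array(c['mount'])
    else:
        T=np.eye(4); q=np.array(c['orientation'])
        T[:3,:3]=q if q.shape==(3,3) else R.from_euler('xyz',q,degrees=True).as_matrix(); T[:3,3]=c['position']
    return np.array(c['intrinsics']),T
def shot(name,save=None):
    K,T=cam(name); p,d=env.read_camera(name)
    if save: cv2.imwrite('pics/'+save,cv2.cvtColor(p,cv2.COLOR_RGB2BGR))
    v,u=np.mgrid[:420,:560]
    X=np.stack([(u-K[0,2])/K[0,0]*d,-(v-K[1,2])/K[1,1]*d,-d],-1)@T[:3,:3].T+T[:3,3]
    X[d==0]=np.nan
    return p,d,X
def go(p,yaw=0):
    """shift in tool axes to reach world p (tool frame)"""
    T=tool(); print('shift',np.round(T[:3,:3].T@(np.array(p)-T[:3,3]),4))
E
python3 - <<'E'
from h import *
print(env.get_obs()); 
for n in('scene','side','wrist'): print(n,env.calibration(n))
for n in('scene','side'):
    p,d,X=shot(n,n+'0.png'); np.save(n+'0.npy',X)
E
```

```text
pics
{'time_s': 0.0, 'qpos': array([65.20775463, 18.43708486, -4.01499313, 83.17252466,  1.29719907,
       78.53900727, -3.26013019]), 'joint_velocities': array([ 0.07916883, -0.00140544,  0.00980493,  0.0428879 ,  0.04301499,
        0.04687524, -0.04207228]), 'effort': array([-8.96834881e-04, -4.91289639e+01, -4.04193560e-01, -3.12528169e+01,
       -6.37866464e-02,  4.37572156e-02,  1.57159648e-04]), 'tool_pos': array([ 0.28057588, -0.58576271,  0.22950463]), 'tool_rot': array([-1.79896740e+02,  7.88699819e-03,  2.56017472e+01]), 'force': array([0.2482058 , 0.23996462, 0.00683758]), 'wrist_torque': array([-0.01934677,  0.02940752,  0.0352724 ]), 'grip_width': 0.0872060475934494}
scene {'intrinsics': array([[504.24560235,   0.        , 280.58071829],
       [  0.        , 504.24560235, 201.13094611],
       [  0.        ,   0.        ,   1.        ]]), 'position': array([1.52476172, 0.24634195, 1.15094918]), 'orientation': array([ 44.10179957,  -1.1302723 , 104.00467767])}
side {'intrinsics': array([[411.13029089,   0.        , 280.826356  ],
       [  0.        , 411.13029089, 211.3794621 ],
       [  0.        ,   0.        ,   1.        ]]), 'position': array([0.28696121, 0.78398122, 0.58823234]), 'orientation': array([  59.00020291,   -1.13786073, -162.8273438 ])}
wrist {'intrinsics': array([[370.60596679,   0.        , 275.72394347],
       [  0.        , 370.60596679, 208.25268616],
       [  0.        ,   0.        ,   1.        ]]), 'mount': array([[-3.85360259e-04,  9.68187832e-01,  2.50224245e-01,
         6.78652430e-02],
       [ 9.99999647e-01,  1.86322528e-04,  8.19124936e-04,
         1.84840759e-04],
       [ 7.46444382e-04,  2.50224472e-01, -9.68187563e-01,
        -1.53995628e-01],
       [ 0.00000000e+00,  0.00000000e+00,  0.00000000e+00,
         1.00000000e+00]])}
```

View pics/scene0.png

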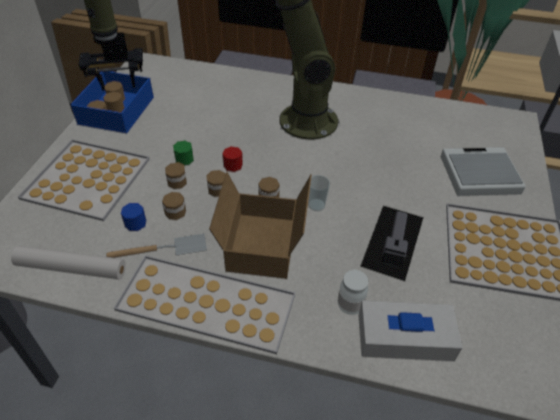

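View pics/side0.png

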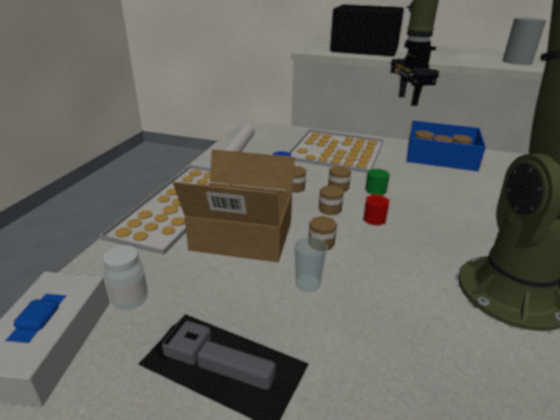

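The scene shows four brown tubs, at scene pixels (176,176), (217,183), (175,205) and (269,188). The carton is at (262,235) with the labelled long flap on its +y side. The scanner is at (395,240) on the mat, and the glass at (318,193) is beside a tub. The green, red and blue tubs and the blue bin are decoys.

```bash
cat > m.py <<'E'
from h import *
X=np.load('scene0.npy'); Y=np.load('side0.npy')
def fitoct(pts,r=.031):
    # centre from top points: min-area rect
    return cv2.minAreaRect(pts.astype(np.float32))
for n,(u,v) in dict(a=(176,172),b=(217,178),c=(175,200),d=(269,183)).items():
    w=X[v-16:v+22,u-18:u+19].reshape(-1,3); w=w[(w[:,2]>.054)&(w[:,2]<.068)]
    print(n,len(w),np.round([w[:,:2].min(0),w[:,:2].max(0),(w[:,:2].min(0)+w[:,:2].max(0))/2,np.median(w[:,:2],0)],4).tolist(), round(np.median(w[:,2]),4))
for q in('tub0','carton','scanner','mat','glass','jar','spatula','label'):
    for nm,C in(('scene',X),('side',Y)):
        for r in env.cut_out(nm,q)[:6]:
            P=C[r['region']]; P=P[~np.isnan(P[:,0])]
            print(nm,q,round(r['conf'],2),np.round(r['uv']).tolist(),len(P),np.round(np.median(P,0),3),np.round(P.max(0),3))
            if r['conf']>.5 and q in('carton','scanner','mat'): np.save(f'{nm}_{q}.npy',P)
        if nm=='side' and q=='tub0':pass
# table height check
print(np.nanmedian(X[215:225,330:350,2]),np.nanmedian(Y[330:340,100:130,2]))
E
python3 m.py
```

```text
a 245 [[0.4115, -0.3829], [0.5509, -0.2981], [0.4812, -0.3405], [0.4474, -0.3472]] 0.0589
b 228 [[0.4064, -0.2443], [0.476, -0.1848], [0.4412, -0.2146], [0.4456, -0.2128]] 0.059
c 279 [[0.5362, -0.3386], [0.6047, -0.2737], [0.5705, -0.3062], [0.5713, -0.3036]] 0.0592
d 292 [[0.3977, -0.0755], [0.5275, 0.0112], [0.4626, -0.0321], [0.4361, -0.044]] 0.0592
scene tub0 0.95 [268.0, 188.0] 357 [ 0.439 -0.04   0.057] [ 0.466 -0.01   0.067]
scene tub0 0.72 [184.0, 150.0] 417 [ 0.348 -0.361  0.053] [ 0.369 -0.334  0.066]
scene tub0 0.72 [132.0, 217.0] 590 [ 0.656 -0.395  0.054] [ 0.68  -0.368  0.065]
scene tub0 0.64 [233.0, 161.0] 451 [ 0.334 -0.193  0.048] [ 0.353 -0.166  0.065]
scene tub0 0.55 [173.0, 205.0] 565 [ 0.584 -0.298  0.053] [ 0.605 -0.271  0.065]
scene tub0 0.42 [397.0, 246.0] 960 [0.568 0.365 0.042] [0.627 0.403 0.062]
side tub0 0.9 [323.0, 233.0] 685 [ 0.419 -0.025  0.056] [0.463 0.1   0.101]
side tub0 0.83 [330.0, 199.0] 655 [ 0.436 -0.185  0.044] [ 0.479 -0.172  0.063]
side tub0 0.73 [373.0, 183.0] 580 [ 0.328 -0.343  0.043] [ 0.369 -0.216  0.064]
side tub0 0.61 [298.0, 177.0
[... 951 characters left out ...]
0.268 0.085] [0.796 0.309 0.116]
scene jar 0.61 [320.0, 192.0] 607 [0.445 0.114 0.067] [0.459 0.144 0.104]
side jar 0.75 [121.0, 276.0] 2199 [0.739 0.293 0.075] [0.9   0.31  0.112]
side jar 0.54 [248.0, 169.0] 2789 [ 0.632 -0.11   0.138] [ 0.928 -0.082  0.179]
scene spatula 0.8 [176.0, 247.0] 879 [ 0.701 -0.242  0.004] [ 0.822 -0.166  0.057]
scene spatula 0.21 [299.0, 217.0] 830 [0.622 0.093 0.154] [0.725 0.122 0.204]
scene label 0.83 [301.0, 212.0] 750 [0.617 0.094 0.157] [0.724 0.121 0.204]
scene label 0.56 [257.0, 230.0] 7011 [ 0.617 -0.027  0.053] [0.749 0.122 0.204]
side label 0.76 [225.0, 203.0] 3266 [0.608 0.099 0.156] [0.914 0.127 0.202]
-0.0008115749559298724 -0.00020061507180646476
```

```bash
cat > m2.py <<'E'
from h import *
X=np.load('scene0.npy'); Y=np.load('side0.npy')
v,u=np.mgrid[:420,:560]
def line(P): # robust line fit in xy
    P=P[:,:2].astype(np.float32)
    vx,vy,x,y=cv2.fitLine(P,cv2.DIST_HUBER,0,.01,.01).ravel(); return np.degrees(np.arctan2(vy,vx)),x,y
f=Y.reshape(-1,3)
w=f[(f[:,2]>.015)&(f[:,2]<.085)&(f[:,0]>.51)&(f[:,0]<.75)&(f[:,1]>.02)&(f[:,1]<.1)]
a,x,y=line(w);print('+y wall',len(w),a,x,y,w.min(0),w.max(0))
f=X.reshape(-1,3)
w=f[(f[:,2]>.015)&(f[:,2]<.085)&(f[:,0]>.68)&(f[:,0]<.75)&(f[:,1]>-.15)&(f[:,1]<.1)]
a,x,y=line(w);print('+x wall',len(w),a,x,y,w.min(0),w.max(0))
# rim points
w=f[(f[:,2]>.088)&(f[:,2]<.1)&(f[:,0]>.48)&(f[:,0]<.75)&(f[:,1]>-.2)&(f[:,1]<.13)]
print('rim',len(w),cv2.minAreaRect(w[:,:2].astype(np.float32)))
# inner floor
w=f[(f[:,2]>.0)&(f[:,2]<.01)&(f[:,0]>.5)&(f[:,0]<.73)&(f[:,1]>-.12)&(f[:,1]<.08)]; print('floor',len(w),w.min(0),w.max(0))
# flaps: points above .1
for nm,C in(('scene',X),('side',Y)):
  f=C.reshape(-1,3); w=f[(f[:,2]>.108)&(f[:,0]>.48)&(f[:,0]<.76)&(f[:,1]>-.2)&(f[:,1]<.15)]
  for s in(-1,1):
    q=w[(w[:,1]+.022)*s>0]; c=q.mean(0); n=np.linalg.svd(q-c,full_matrices=0)[2][2]; print(nm,s,len(q),c,n,q.min(0),q.max(0))
# tubs
f=X.reshape(-1,3)
for n,c in dict(a=(.447,-.347),b=(.445,-.213),c=(.571,-.304),d=(.436,-.042)).items():
  w=f[(f[:,2]>.056)&(f[:,2]<.066)&(np.hypot(f[:,0]-c[0],f[:,1]-c[1])<.045)]
  print(n,len(w),(w.min(0)+w.max(0))/2,cv2.minEnclosingCircle(w[:,:2].astype(np.float32)))
# scanner, glass, mat, jar
f=np.vstack([Y.reshape(-1,3),X.reshape(-1,3)]);w=f[(f[:,2]>.03)&(f[:,2]<.07)&(f[:,0]>.3)&(f[:,0]<.66)&(f[:,1]>.26)&(f[:,1]<.45)]
print('scan',len(w),cv2.minAreaRect(w[:,:2].astype(np.float32)))
h=w[w[:,0]<.53]; print('handle',cv2.minAreaRect(h[:,:2].astype(np.float32)),np.median(h[:,2]),line(h))
f=X.reshape(-1,3);w=f[(f[:,2]>.07)&(f[:,2]<.12)&(f[:,0]<.5)&(f[:,0]>.35)&(f[:,1]>.05)&(f[:,1]<.2)];print('glass',cv2.minEnclosingCircle(w[:,:2].astype(np.float32)))
p=cv2.imread('pics/scene0.png'); m=(p.max(-1)<45)&(X[...,2]<.012)&(X[...,0]>.3)&(X[...,0]<.7)&(X[...,1]>.2); P=X[m];print('mat',cv2.minAreaRect(P[:,:2].astype(np.float32)))
E
python3 m2.py
```

```text
+y wall 2249 6.5207515 0.6143498 0.0781014 [0.51066094 0.06045979 0.01504457] [0.72254991 0.09288686 0.08497441]
+x wall 1057 -83.48715 0.733986 -0.0014787023 [ 0.68011873 -0.08912637  0.01508863] [0.74748338 0.08792417 0.08476858]
rim 549 ((0.6249668598175049, -0.013005562126636505), (0.22760243713855743, 0.17741012573242188), 6.517742156982422)
floor 1954 [ 5.07726489e-01 -1.19940073e-01  5.71306794e-07] [0.72949296 0.07985365 0.00999534]
scene -1 1020 [ 0.64521434 -0.11422875  0.14512241] [ 0.10750203 -0.92485452 -0.36481149] [ 0.52658021 -0.14351497  0.10823333] [ 0.74883976 -0.08774999  0.18139837]
scene 1 729 [0.6233252  0.09548857 0.16063709] [ 0.10991709 -0.9345375   0.33846401] [0.50109133 0.06441641 0.10837121] [0.72519379 0.12247511 0.20441646]
side -1 2446 [ 0.63266871 -0.11098015  0.14314418] [ 0.10751579 -0.92877168 -0.35471612] [ 0.52531117 -0.13722749  0.10803826] [ 0.74365249 -0.08302368  0.17864497]
side 1 3131 [0.6075447  0.09956855 0.15812896] [-0.10863029  0.93952369 -0.32479947] [0.50009468 0.06978033 0.1080128 ] [0.72138183 0.12794616 0.20230634]
a 195 [ 0.4454
[... 230 characters left out ...]
62962  0.06068885] ((0.5726014971733093, -0.30639755725860596), 0.034856539219617844)
d 220 [ 0.43195926 -0.04295297  0.06077164] ((0.43167954683303833, -0.04392320662736893), 0.035681258887052536)
scan 3955 ((0.5213026404380798, 0.3693140149116516), (0.06627952307462692, 0.21083447337150574), 86.47891998291016)
handle ((0.473055362701416, 0.37138402462005615), (0.038219958543777466, 0.11433694511651993), 86.75021362304688) 0.03919894806302804 (np.float32(-3.3456702), np.float32(0.47245434), np.float32(0.3751892))
glass ((0.42421022057533264, 0.11196618527173996), 0.03700381517410278)
mat ((0.5103650093078613, 0.3599666655063629), (0.12454542517662048, 0.2609245479106903), 81.51493072509766)
```

move_arm(
  steps=[
    [[0.04,-0.03,0],-0.15],
    [[0.08,-0.055,0],-0.3],
    [[0.12,-0.08,0],-0.45],
    [[0.16,-0.11,0],-0.6],
    [[0.2,-0.135,-0.01],-0.75],
    [[0.24,-0.16,-0.015],-0.9],
    [[0.27,-0.18,-0.02],-1.05],
    [[0.294,-0.199,-0.02],-1.2],
    [[0.294,-0.199,-0.02],-1.237],
    [[0.294,-0.199,-0.02],-1.237],
    [[0.294,-0.199,-0.02],-1.237],
  ],
  hand=-1,
  squeeze=25,
)

```text
time_s: 2.28
tool_pos: [0.4591, -0.2812, 0.2504]
tool_rot: [-180.0, 0.0, 96.3]
force: [-0.6, -0.7, 1.1]
grip_width: 0.0869
```

```bash
cat >> h.py <<'E'
def tops(X,z0=.05,z1=.068,ztop=.06):
    """find tub tops in cloud"""
    p=None
def octa(X,pic,c,rad=.05,S=2000):
    """orientation/centre of octagonal top around c"""
    f=X.reshape(-1,3); w=f[(f[:,2]>.053)&(f[:,2]<.068)&(np.hypot(f[:,0]-c[0],f[:,1]-c[1])<rad)][:,:2]
    best=None
    hull=cv2.convexHull(w.astype(np.float32))[:,0]
    from itertools import product
    res=[]
    for a in np.arange(0,45,1.):
        ext=[];mid=[]
        for k in range(4):
            t=np.radians(a+45*k); n=np.array([np.cos(t),np.sin(t)]); s=w@n
            lo,hi=np.percentile(s,[.5,99.5]); ext.append(hi-lo); mid.append((n,(lo+hi)/2))
        A=np.array([m[0] for m in mid]); b=np.array([m[1] for m in mid])
        res.append((sum(ext),a,np.linalg.lstsq(A,b,rcond=None)[0],np.mean(ext),np.mean(w,0)))
    r=min(res,key=lambda r:r[0]); return len(w),r[1],np.round(r[2],4),np.round(r[3],4)
E
python3 - <<'E'
from h import *
p,d,X=shot('wrist','w1.png')
print(tool().round(3))
for c in ((.445,-.35),(.443,-.213),(.572,-.306)): print(octa(X,p,c))
o=env.get_obs(); print(o['time_s'],o['force'],o['qpos'].round(1))
E
```

```text
[[-0.11   0.994 -0.     0.459]
 [ 0.994  0.11  -0.    -0.281]
 [-0.    -0.    -1.     0.25 ]
 [ 0.     0.     0.     1.   ]]
(2726, np.float64(27.0), array([ 0.4393, -0.346 ]), np.float64(0.0582))
(4093, np.float64(20.0), array([ 0.4383, -0.2101]), np.float64(0.0607))
(3147, np.float64(8.0), array([ 0.5657, -0.3021]), np.float64(0.0604))
2.325 [-0.78026154 -0.04481636 -0.93205062] [ 50.3   5.4 -23.1  96.7   2.2  78.4  33.2]
```

View pics/w1.png

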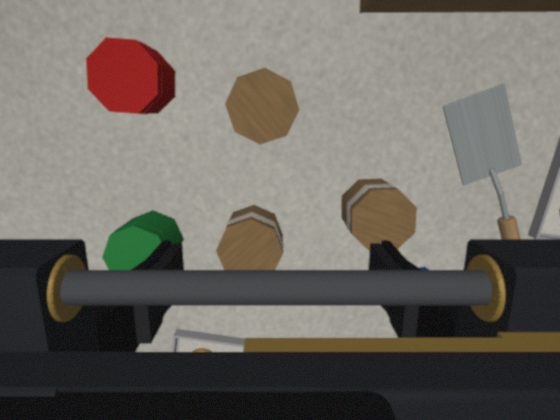

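move_arm(
  steps=[
    [[-0.01,0.03,0],0],
    [[-0.02,0.07,0.03],0],
    [[-0.034,0.105,0.07],-0.02],
    [[-0.034,0.105,0.12],-0.03],
    [[-0.034,0.105,0.16],-0.03],
    [[-0.034,0.105,0.19],-0.03],
    [[-0.034,0.105,0.205],-0.03],
    [[-0.034,0.105,0.214],-0.03],
    [[-0.034,0.105,0.214],-0.03],
    [[-0.034,0.105,0.214],-0.03],
  ],
)

```text
time_s: 3.58
tool_pos: [0.569, -0.3022, 0.0379]
tool_rot: [179.9, 0.1, 98.2]
force: [0.1, 0.9, 0.7]
grip_width: 0.0871
```

move_arm(
  steps=[
    [[0,0,0],0],
    [[0,0,0],0],
    [[0,0,0],0],
    [[0,0,0],0],
    [[0,0,0],0],
    [[0,0,0],0],
  ],
  hand=1,
  squeeze=25,
)

```text
time_s: 4.32
tool_pos: [0.568, -0.3019, 0.0369]
tool_rot: [-180.0, 0.0, 98.2]
force: [-2.8, -0.3, 4.2]
grip_width: 0.0663
```

move_arm(
  steps=[
    [[0,0,0],0],
    [[0,0,0],0],
    [[0,0,-0.02],0],
    [[0,0,-0.06],0],
    [[0,0,-0.11],0],
    [[0,0,-0.16],0],
    [[0,0,-0.2],0],
    [[0,0,-0.224],0],
    [[0,0,-0.224],0],
  ],
)

```text
time_s: 5.45
tool_pos: [0.5697, -0.3017, 0.2635]
tool_rot: [179.7, 0.2, 98.2]
force: [1.0, 0.6, -2.1]
grip_width: 0.0667
```

```bash
python3 - <<'E'
from h import *
p,d,X=shot('wrist','w2.png'); np.save('w2.npy',X)
print(tool().round(3), env.get_obs()['grip_width'])
f=X.reshape(-1,3)
w=f[(f[:,2]>.088)&(f[:,2]<.1)&(f[:,0]>.48)&(f[:,0]<.76)&(f[:,1]>-.16)&(f[:,1]<.13)]
print('rim',len(w),cv2.minAreaRect(w[:,:2].astype(np.float32)) if len(w) else 0)
E
```

```text
[[-0.143  0.99   0.002  0.569]
 [ 0.99   0.143 -0.001 -0.301]
 [-0.001  0.002 -1.     0.261]
 [ 0.     0.     0.     1.   ]] 0.06685887471409978
rim 0 0
```

View pics/w2.png

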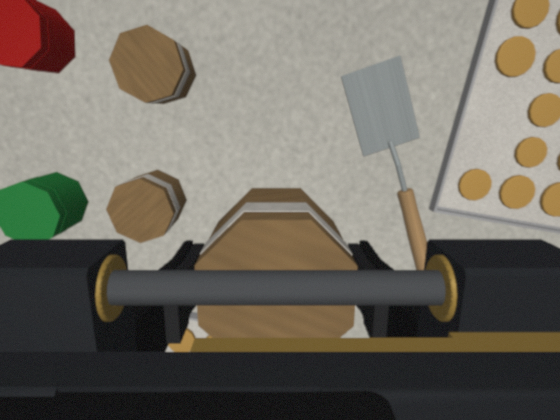

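move_arm(
  steps=[
    [[0.03,0.03,0],0.01],
    [[0.06,0.06,0],0.02],
    [[0.09,0.09,0],0.03],
    [[0.117,0.109,0],0.03],
    [[0.117,0.109,0],0.03],
    [[0.117,0.109,0],0.03],
  ],
)

```text
time_s: 6.25
tool_pos: [0.6586, -0.171, 0.2588]
tool_rot: [-179.8, 0.0, 96.5]
force: [-0.2, -0.2, -2.1]
grip_width: 0.0663
```

```bash
python3 - <<'E'
from h import *
p,d,X=shot('wrist','w3.png'); np.save('w3.npy',X)
print(tool().round(3), env.get_obs()['grip_width'])
f=X.reshape(-1,3)
w=f[(f[:,2]>.085)&(f[:,2]<.1)&(f[:,0]>.48)&(f[:,0]<.76)&(f[:,1]>-.16)&(f[:,1]<.13)]
print('rim',len(w),cv2.minAreaRect(w[:,:2].astype(np.float32)) if len(w) else 0)
c=np.array([.6245,-.011]);a=np.radians(6.5);M=np.array([[np.cos(a),np.sin(a)],[-np.sin(a),np.cos(a)]])
q=(f[:,:2]-c)@M.T; z=f[:,2]
for nm,m in dict(px=(q[:,0]>.08)&(q[:,0]<.125)&(abs(q[:,1])<.06)&(z>.02)&(z<.09),mx=(q[:,0]<-.08)&(q[:,0]>-.125)&(abs(q[:,1])<.06)&(z>.02)&(z<.09),py=(q[:,1]>.06)&(q[:,1]<.1)&(abs(q[:,0])<.08)&(z>.02)&(z<.09)).items():
    print(nm,m.sum(),np.round(np.percentile(q[m],[10,50,90],axis=0),4).tolist() if m.any() else 0)
for lo,hi in((.085,.1),):
    m=(z>lo)&(z<hi)&(abs(q[:,0])<.14)&(abs(q[:,1])<.12); print(np.round([q[m].min(0),q[m].max(0)],4))
E
```

```text
[[-0.111  0.994 -0.002  0.658]
 [ 0.994  0.111 -0.001 -0.172]
 [-0.    -0.002 -1.     0.259]
 [ 0.     0.     0.     1.   ]] 0.06626189693602451
rim 3237 ((0.6275596618652344, -0.05791371315717697), (0.22083985805511475, 0.07759905606508255), 6.430112361907959)
px 1414 [[0.1026, -0.0538], [0.1028, -0.0294], [0.1031, -0.0059]]
mx 2009 [[-0.1075, -0.0536], [-0.1072, -0.0291], [-0.1068, -0.0056]]
py 0 0
[[-0.1126 -0.0857]
 [ 0.1082 -0.008 ]]
```

View pics/w3.png

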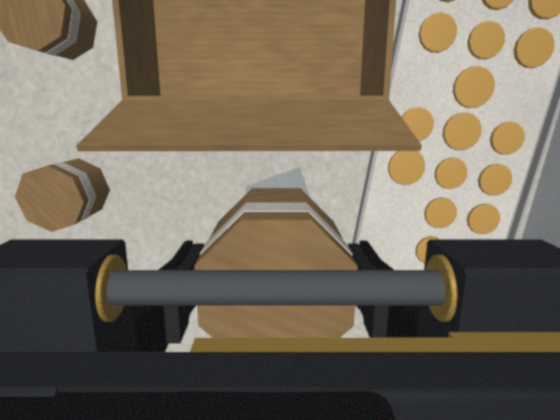

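move_arm(
  steps=[
    [[0.035,0.005,0],0],
    [[0.07,0.01,0],0],
    [[0.11,0.015,0],0],
    [[0.15,0.022,0],0],
    [[0.185,0.027,0],0],
    [[0.203,0.03,0],0],
    [[0.203,0.03,0.03],0],
    [[0.203,0.03,0.07],0],
    [[0.203,0.03,0.11],0],
    [[0.203,0.03,0.15],0],
    [[0.203,0.03,0.185],0],
    [[0.203,0.03,0.205],0],
    [[0.203,0.03,0.213],0],
    [[0.203,0.03,0.214],0],
    [[0.203,0.03,0.214],0],
  ],
)

```text
time_s: 8.18
tool_pos: [0.6674, 0.0348, 0.048]
tool_rot: [179.9, 0.0, 96.5]
force: [0.1, -0.1, -0.8]
grip_width: 0.0663
```

move_arm(
  steps=[
    [[-0.001,-0.002,0],0],
    [[-0.001,-0.002,0.002],0],
    [[-0.001,-0.002,0.003],0],
  ],
)

```text
time_s: 8.55
tool_pos: [0.6644, 0.0334, 0.0436]
tool_rot: [180.0, 0.0, 96.5]
force: [0.5, 0.3, -2.1]
grip_width: 0.0664
```

move_arm(
  steps=[
    [[0,0,0],0],
    [[0,0,0],0],
    [[0,0,0],0],
  ],
  hand=-0.7,
)

```text
time_s: 8.93
tool_pos: [0.6647, 0.0336, 0.0438]
tool_rot: [180.0, 0.0, 96.5]
force: [0.1, 1.3, -0.4]
grip_width: 0.0737
```

move_arm(
  steps=[
    [[0,0,-0.02],0],
    [[0,0,-0.06],0],
    [[0,0,-0.12],0],
    [[0,0,-0.18],0],
    [[0,0,-0.21],0],
    [[0,0,-0.22],0],
    [[0,0,-0.22],0],
  ],
)

```text
time_s: 9.8
tool_pos: [0.6644, 0.0336, 0.2639]
tool_rot: [180.0, 0.0, 96.5]
force: [-0.2, 0.7, 0.3]
grip_width: 0.0742
```

move_arm(
  steps=[
    [[-0.03,-0.05,0],0],
    [[-0.06,-0.1,0],0],
    [[-0.09,-0.15,0],0],
    [[-0.12,-0.2,0],0],
    [[-0.138,-0.23,0],0],
    [[-0.138,-0.23,0],0],
    [[-0.138,-0.23,0],0],
  ],
  hand=-1,
)

```text
time_s: 10.68
tool_pos: [0.4514, -0.1287, 0.2625]
tool_rot: [-179.9, -0.1, 96.5]
force: [0.3, -0.3, 0.2]
grip_width: 0.087
```

```bash
python3 - <<'E'
from h import *
p,d,X=shot('wrist','w4.png'); np.save('w4.npy',X)
print(tool().round(3))
for r in env.cut_out('wrist','tub0')[:6]:
    P=X[r['region']]; P=P[P[:,2]>.05]; print(r['conf'],np.round(r['uv']),np.median(P,0).round(3),octa(X,p,np.median(P,0)), p[r['region']].mean(0).round())
E
```

```text
[[-0.114  0.993 -0.001  0.452]
 [ 0.993  0.114  0.001 -0.128]
 [ 0.001 -0.001 -1.     0.263]
 [ 0.     0.     0.     1.   ]]
0.91 [242. 336.] [ 0.43  -0.319  0.055] (48, np.float64(27.0), array([ 0.4273, -0.3204]), np.float64(0.0123)) [106.  93.  74.]
0.85 [262.  88.] [ 0.426 -0.041  0.06 ] (3949, np.float64(31.0), array([ 0.426 , -0.0417]), np.float64(0.0607)) [128. 104.  73.]
0.82 [519.  38.] [0.656 0.028 0.065] (4136, np.float64(7.0), array([0.6597, 0.0292]), np.float64(0.0564)) [106.  88.  64.]
0.79 [139. 227.] [ 0.313 -0.194  0.06 ] (2881, np.float64(3.0), array([ 0.3123, -0.1963]), np.float64(0.0598)) [145.  37.  35.]
0.7 [167. 344.] [ 0.325 -0.335  0.052] (6, np.float64(30.0), array([ 0.3255, -0.3352]), np.float64(0.0042)) [29. 81. 41.]
0.58 [255. 249.] [ 0.437 -0.201  0.06 ] (2093, np.float64(22.0), array([ 0.4375, -0.2036]), np.float64(0.0547)) [123. 102.  75.]
```

View pics/w4.png

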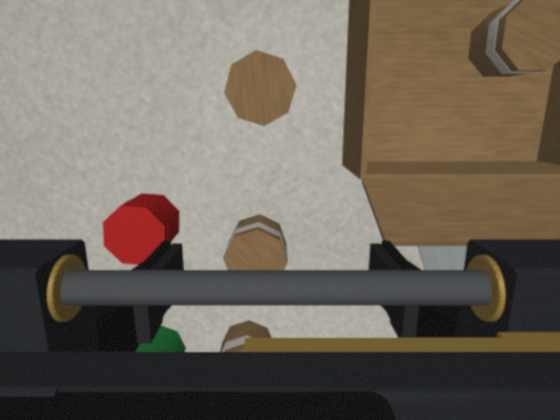

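move_arm(
  steps=[
    [[0.03,-0.005,0.02],0.1],
    [[0.06,-0.01,0.05],0.2],
    [[0.088,-0.013,0.09],0.3],
    [[0.088,-0.013,0.13],0.358],
    [[0.088,-0.013,0.17],0.358],
    [[0.088,-0.013,0.2],0.358],
    [[0.088,-0.013,0.216],0.358],
    [[0.088,-0.013,0.223],0.358],
    [[0.088,-0.013,0.223],0.358],
    [[0.088,-0.013,0.223],0.358],
  ],
)

```text
time_s: 12.02
tool_pos: [0.4296, -0.0437, 0.0415]
tool_rot: [179.9, 0.0, 76.0]
force: [-0.3, 0.6, 0.4]
grip_width: 0.0871
```

move_arm(
  steps=[
    [[0,0,0],0],
    [[0,0,0],0],
    [[0,0,0],0],
    [[0,0,0],0],
    [[0,0,0],0],
    [[0,0,0],0],
  ],
  hand=1,
)

```text
time_s: 12.78
tool_pos: [0.4281, -0.0435, 0.0407]
tool_rot: [-179.9, 0.0, 76.0]
force: [-4.5, 0.5, 5.4]
grip_width: 0.0665
```

move_arm(
  steps=[
    [[0,0,-0.02],0],
    [[0,0,-0.06],0],
    [[0,0,-0.11],0],
    [[0,0,-0.15],0],
    [[0.02,0.025,-0.18],-0.1],
    [[0.045,0.055,-0.18],-0.2],
    [[0.07,0.085,-0.18],-0.3],
    [[0.09,0.11,-0.18],-0.358],
    [[0.099,0.122,-0.18],-0.358],
    [[0.099,0.122,-0.18],-0.358],
    [[0.099,0.122,-0.15],-0.358],
    [[0.099,0.122,-0.11],-0.358],
    [[0.099,0.122,-0.07],-0.358],
    [[0.099,0.122,-0.035],-0.358],
    [[0.099,0.122,-0.015],-0.358],
    [[0.099,0.122,-0.008],-0.358],
    [[0.099,0.122,-0.006],-0.358],
    [[0.099,0.122,-0.006],-0.358],
  ],
)

```text
time_s: 15.02
tool_pos: [0.5719, 0.0229, 0.0477]
tool_rot: [179.9, 0.0, 96.5]
force: [-0.3, 0.4, -2.2]
grip_width: 0.0666
```

move_arm(
  steps=[
    [[0,0,0],0],
    [[0,0,0],0],
    [[0,0,0],0],
    [[0,0,-0.03],0],
    [[0,0,-0.08],0],
    [[0,0,-0.14],0],
    [[0,0,-0.19],0],
    [[-0.02,-0.01,-0.21],0],
    [[-0.06,-0.03,-0.215],0],
    [[-0.11,-0.05,-0.215],0],
    [[-0.16,-0.075,-0.215],0],
    [[-0.21,-0.1,-0.215],0],
    [[-0.26,-0.12,-0.215],0],
    [[-0.31,-0.14,-0.215],0],
    [[-0.36,-0.16,-0.215],0],
    [[-0.39,-0.175,-0.215],0],
    [[-0.405,-0.178,-0.215],0],
    [[-0.405,-0.178,-0.215],0],
    [[-0.405,-0.178,-0.215],0],
  ],
  hand=-0.7,
)

```text
time_s: 17.4
tool_pos: [0.4412, -0.3974, 0.2617]
tool_rot: [180.0, -0.0, 96.7]
force: [-0.1, 1.0, -0.1]
grip_width: 0.074
```

```bash
python3 - <<'E'
from h import *
p,d,X=shot('wrist','w5.png'); np.save('w5.npy',X)
print(tool().round(3))
for r in env.cut_out('wrist','tub0')[:6]:
    P=X[r['region']]; P=P[P[:,2]>.05]; print(r['conf'],np.round(r['uv']),np.median(P,0).round(3),octa(X,p,np.median(P,0)), p[r['region']].mean(0).round())
E
```

```text
[[-0.116  0.993  0.001  0.441]
 [ 0.993  0.116  0.    -0.397]
 [ 0.     0.001 -1.     0.262]
 [ 0.     0.     0.     1.   ]]
0.76 [293.  10.] [ 0.441 -0.237  0.06 ] (466, np.float64(6.0), array([ 0.4408, -0.236 ]), np.float64(0.0294)) [89. 78. 63.]
0.72 [464. 208.] [ 0.638 -0.4    0.06 ] (3225, np.float64(14.0), array([ 0.6392, -0.4011]), np.float64(0.0609)) [ 30.  60. 121.]
0.57 [165. 137.] [ 0.328 -0.367  0.06 ] (3689, np.float64(27.0), array([ 0.328 , -0.3677]), np.float64(0.0612)) [ 44. 110.  58.]
```

```bash
python3 - <<'E'
from h import *
X=np.load('w5.npy'); p=cv2.imread('pics/w5.png')
print(octa(X,p,(.443,-.349)))
f=X.reshape(-1,3); w=f[(f[:,2]>.05)&(f[:,2]<.07)]; print(len(w))
m=((X[...,2]>.05)&(X[...,2]<.068)).astype(np.uint8); n,l,s,c=cv2.connectedComponentsWithStats(m)
for i in range(1,n):
  if s[i,4]>200: print(s[i],np.nanmedian(X[l==i],0).round(3),p[l==i].mean(0).round())
E
```

```text
(3636, np.float64(23.0), array([ 0.4397, -0.349 ]), np.float64(0.0607))
11193
[268   0  56  15 516] [ 0.441 -0.237  0.06 ] [58. 81. 99.]
[ 245   98   71   72 3636] [ 0.44  -0.348  0.06 ] [ 68.  97. 119.]
[ 125  104   73   72 3734] [ 0.328 -0.367  0.06 ] [ 61. 116.  46.]
[ 438  178   68   61 3307] [ 0.638 -0.4    0.06 ] [131.  64.  30.]
```

View pics/w5.png

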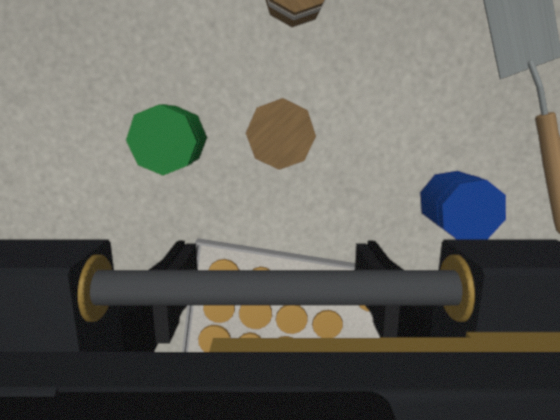

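move_arm(
  steps=[
    [[0.02,0,0.02],-0.1],
    [[0.04,0.005,0.06],-0.2],
    [[0.048,0.005,0.11],-0.285],
    [[0.048,0.005,0.15],-0.285],
    [[0.048,0.005,0.185],-0.285],
    [[0.048,0.005,0.21],-0.285],
    [[0.048,0.005,0.222],-0.285],
    [[0.048,0.005,0.222],-0.285],
    [[0.048,0.005,0.222],-0.285],
  ],
  hand=-1,
)

```text
time_s: 18.62
tool_pos: [0.4402, -0.3517, 0.0409]
tool_rot: [179.9, 0.1, 112.8]
force: [-0.1, -0.3, 1.1]
grip_width: 0.0869
```

move_arm(
  steps=[
    [[0,0,0],0],
    [[0,0,0],0],
    [[0,0,0],0],
    [[0,0,0],0],
    [[0,0,0],0],
    [[0,0,0],0],
  ],
  hand=1,
)

```text
time_s: 19.38
tool_pos: [0.4398, -0.3515, 0.0401]
tool_rot: [180.0, 0.1, 112.8]
force: [0.8, 0.2, 3.7]
grip_width: 0.0669
```

move_arm(
  steps=[
    [[0,0,-0.02],0],
    [[0,0,-0.06],0],
    [[0,0,-0.11],0],
    [[0,0,-0.16],0],
    [[0.015,0.03,-0.2],0],
    [[0.035,0.065,-0.215],0.07],
    [[0.06,0.105,-0.215],0.14],
    [[0.085,0.15,-0.215],0.2],
    [[0.11,0.195,-0.215],0.285],
    [[0.135,0.24,-0.215],0.285],
    [[0.16,0.285,-0.215],0.285],
    [[0.183,0.32,-0.215],0.285],
    [[0.192,0.334,-0.215],0.285],
    [[0.192,0.334,-0.215],0.285],
    [[0.192,0.334,-0.19],0.285],
    [[0.192,0.334,-0.15],0.285],
    [[0.192,0.334,-0.11],0.285],
    [[0.192,0.334,-0.08],0.285],
  ],
)

```text
time_s: 21.62
tool_pos: [0.6709, -0.0488, 0.1173]
tool_rot: [-179.8, 0.1, 96.3]
force: [0.3, -0.8, -1.6]
grip_width: 0.0663
```

move_arm(
  steps=[
    [[0,0,0.03],0],
    [[0,0,0.055],0],
    [[0,0,0.068],0],
    [[0,0,0.074],0],
    [[0,0,0.074],0],
  ],
)

```text
time_s: 22.25
tool_pos: [0.6733, -0.0457, 0.0464]
tool_rot: [179.9, 0.0, 96.4]
force: [1.3, 0.3, -1.9]
grip_width: 0.0664
```

move_arm(
  steps=[
    [[0,0,0],0],
    [[0,0,0],0],
    [[0,0,0],0],
    [[0,0,-0.03],0],
    [[0,0,-0.08],0],
    [[0,0,-0.14],0],
    [[0,0,-0.19],0],
    [[-0.015,-0.02,-0.21],0],
    [[-0.035,-0.05,-0.215],0],
    [[-0.065,-0.09,-0.215],0],
    [[-0.095,-0.13,-0.215],0],
    [[-0.125,-0.17,-0.215],0],
    [[-0.155,-0.21,-0.215],0],
    [[-0.178,-0.244,-0.215],0],
    [[-0.187,-0.256,-0.215],0],
    [[-0.187,-0.256,-0.215],0],
    [[-0.187,-0.256,-0.215],0],
  ],
  hand=-0.7,
)

```text
time_s: 24.38
tool_pos: [0.441, -0.2579, 0.2607]
tool_rot: [179.9, -0.0, 96.6]
force: [0.2, -0.2, 0.3]
grip_width: 0.0739
```

```bash
python3 - <<'E'
from h import *
p,d,X=shot('wrist','w6.png')
print(tool().round(3))
m=((X[...,2]>.05)&(X[...,2]<.068)).astype(np.uint8); n,l,s,c=cv2.connectedComponentsWithStats(m)
for i in range(1,n):
  if s[i,4]>200: print(s[i],octa(X,p,np.nanmedian(X[l==i],0)),p[l==i].mean(0).round())
E
```

```text
[[-0.116  0.993  0.001  0.441]
 [ 0.993  0.116  0.001 -0.258]
 [ 0.     0.001 -1.     0.261]
 [ 0.     0.     0.     1.   ]]
[385   0  32  34 287] (243, np.float64(7.0), array([ 0.5317, -0.0991]), np.float64(0.0266)) [62. 50. 36.]
[538   0  22  14 228] (176, np.float64(11.0), array([ 0.6626, -0.0722]), np.float64(0.0121)) [75. 66. 55.]
[ 112   69   71   72 4046] (4000, np.float64(3.0), array([ 0.3137, -0.1976]), np.float64(0.0612)) [148.  39.  36.]
[ 244   98   71   73 3658] (3658, np.float64(27.0), array([ 0.4383, -0.2101]), np.float64(0.0608)) [118.  96.  68.]
[125 243  45  27 741] (707, np.float64(28.0), array([ 0.3177, -0.3499]), np.float64(0.0336)) [ 41. 108.  56.]
```

move_arm(
  steps=[
    [[0.02,0,0.02],-0.1],
    [[0.04,0.003,0.06],-0.2],
    [[0.047,0.003,0.11],-0.29],
    [[0.047,0.003,0.15],-0.29],
    [[0.047,0.003,0.185],-0.29],
    [[0.047,0.003,0.21],-0.29],
    [[0.047,0.003,0.221],-0.29],
    [[0.047,0.003,0.221],-0.29],
    [[0.047,0.003,0.221],-0.29],
  ],
  hand=-1,
)

```text
time_s: 25.55
tool_pos: [0.4383, -0.2127, 0.0406]
tool_rot: [179.9, 0.1, 113.1]
force: [-0.1, -0.3, 0.3]
grip_width: 0.0868
```

move_arm(
  steps=[
    [[0,0,0],0],
    [[0,0,0],0],
    [[0,0,0],0],
    [[0,0,0],0],
    [[0,0,0],0],
    [[0,0,0],0],
  ],
  hand=1,
)

```text
time_s: 26.3
tool_pos: [0.4378, -0.2127, 0.0401]
tool_rot: [180.0, 0.1, 113.1]
force: [-0.1, 1.1, 5.0]
grip_width: 0.0666
```

move_arm(
  steps=[
    [[0,0,-0.02],0],
    [[0,0,-0.06],0],
    [[0,0,-0.11],0],
    [[0,0,-0.16],0],
    [[0.01,0.02,-0.2],0],
    [[0.025,0.055,-0.215],0.1],
    [[0.045,0.095,-0.215],0.2],
    [[0.06,0.13,-0.215],0.29],
    [[0.08,0.17,-0.215],0.29],
    [[0.089,0.192,-0.215],0.29],
    [[0.089,0.192,-0.215],0.29],
    [[0.089,0.192,-0.19],0.29],
    [[0.089,0.192,-0.15],0.29],
    [[0.089,0.192,-0.11],0.29],
    [[0.089,0.192,-0.07],0.29],
    [[0.089,0.192,-0.04],0.29],
    [[0.089,0.192,-0.02],0.29],
    [[0.089,0.192,-0.01],0.29],
    [[0.089,0.192,-0.006],0.29],
    [[0.089,0.192,-0.006],0.29],
  ],
)

```text
time_s: 28.8
tool_pos: [0.5794, -0.0555, 0.0462]
tool_rot: [179.9, 0.0, 96.5]
force: [0.1, 0.0, -0.8]
grip_width: 0.0665
```

Release, then lift clear and stand over the −y side of the carton so the wrist camera can check the tubs.

move_arm(
  steps=[
    [[0,0,0],0],
    [[0,0,0],0],
    [[0,0,0],0],
    [[0,0,-0.03],0],
    [[0,0,-0.08],0],
    [[0,0,-0.14],0],
    [[0,0,-0.19],0],
    [[-0.015,0.01,-0.21],0],
    [[-0.045,0.025,-0.22],0],
    [[-0.085,0.04,-0.23],0],
    [[-0.125,0.05,-0.24],0],
    [[-0.15,0.05,-0.25],0],
    [[-0.15,0.05,-0.25],0],
    [[-0.15,0.05,-0.25],0],
  ],
  hand=-0.7,
)

```text
time_s: 30.55
tool_pos: [0.6454, -0.1968, 0.2953]
tool_rot: [-180.0, -0.1, 96.6]
force: [-0.7, 0.2, -0.3]
grip_width: 0.0742
```

```bash
python3 - <<'E'
from h import *
p,d,X=shot('wrist','w7.png'); q,_,S=shot('scene','s7.png')
print(tool().round(3))
cv2.imwrite('pics/c7.png',cv2.cvtColor(np.hstack([p[:300],cv2.resize(q[150:300,180:440],(520,300))])[:, ::],cv2.COLOR_RGB2BGR)[:,:1080])
im=cv2.imread('pics/c7.png'); cv2.imwrite('pics/c7.png',cv2.resize(im,(800,int(800*im.shape[0]/im.shape[1]))))
for C in(X,S):
  f=C.reshape(-1,3); c=np.array([.6224,-.0102]);a=np.radians(6.5);M=np.array([[np.cos(a),np.sin(a)],[-np.sin(a),np.cos(a)]]); g=(f[:,:2]-c)@M.T
  for sx in(-1,1):
    for sy in(-1,1):
      m=(abs(g[:,0]-.047*sx)<.025)&(abs(g[:,1]-.04*sy)<.02)&(f[:,2]>.03)
      print(sx,sy,m.sum(),np.round(np.percentile(f[m,2],[10,50,90]),4) if m.sum() else '')
# scanner where
f=S.reshape(-1,3);w=f[(f[:,2]>.03)&(f[:,2]<.07)&(f[:,0]>.3)&(f[:,0]<.66)&(f[:,1]>.26)&(f[:,1]<.45)]
print('scan',cv2.minAreaRect(w[:,:2].astype(np.float32)))
for nm,m in dict(short=(g[:,1]<-.087),long=(g[:,1]>.087)).items():
  w=np.c_[g,f[:,2]][m&(f[:,2]>.11)&(abs(g[:,0])<.12)&(abs(g[:,1])<.14)]; print(nm,len(w),w.max(0) if len(w) else'',w.min(0) if len(w) else '')
E
```

```text
[[-0.116  0.993 -0.     0.645]
 [ 0.993  0.116  0.001 -0.196]
 [ 0.001 -0.    -1.     0.295]
 [ 0.     0.     0.     1.   ]]
-1 -1 2429 [0.0639 0.065  0.066 ]
-1 1 0 
1 -1 2409 [0.0639 0.065  0.066 ]
1 1 0 
-1 -1 174 [0.0606 0.0637 0.0669]
-1 1 178 [0.0608 0.0638 0.0672]
1 -1 197 [0.0607 0.064  0.0676]
1 1 203 [0.0609 0.0639 0.0671]
scan ((0.5213049650192261, 0.36668112874031067), (0.06202124059200287, 0.2083589732646942), 86.96820831298828)
short 1537 [ 0.11458681 -0.08960097  0.69644447] [-0.11977393 -0.13994157  0.11001747]
long 721 [0.11348333 0.12200512 0.20443131] [-0.10857185  0.08702766  0.11010495]
```

View pics/c7.png

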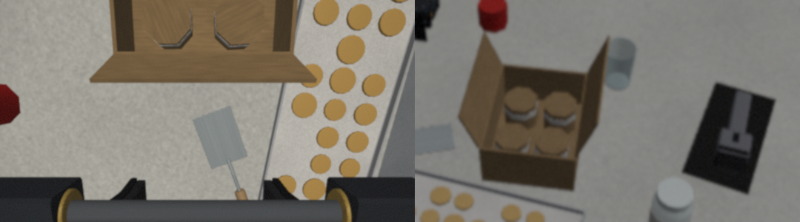

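move_arm(
  steps=[
    [[0,0,0.03],0],
    [[0,0,0.07],0],
    [[0,0,0.11],0],
    [[0,0,0.145],0],
    [[0,0,0.157],0],
    [[0,0,0.157],0],
    [[0.02,0,0.157],0],
    [[0.04,0,0.157],0],
    [[0.055,0,0.157],0],
    [[0.07,0,0.157],0],
    [[0.085,0,0.157],0],
    [[0.1,0,0.157],0],
    [[0.115,0,0.157],0],
    [[0.13,0,0.157],0],
    [[0.147,0,0.157],0],
    [[0.147,0,0.165],0],
    [[0.147,0,0.173],0],
    [[0.147,0,0.18],0],
    [[0.147,0,0.184],0],
    [[0.147,0,0.184],0],
  ],
  hand=1,
)

```text
time_s: 33.15
tool_pos: [0.6286, -0.0532, 0.1108]
tool_rot: [-179.9, 0.0, 96.4]
force: [-0.5, 0.1, 0.7]
grip_width: 0.0004
```

move_arm(
  steps=[
    [[0,0,0.003],0],
    [[0,0,0.005],0],
    [[0,0,0.005],0],
    [[0,0,0.005],0],
  ],
)

```text
time_s: 33.65
tool_pos: [0.629, -0.053, 0.1075]
tool_rot: [180.0, 0.1, 96.5]
force: [-2.3, -0.1, 4.8]
grip_width: 0.0005
```

```bash
cat >> h.py <<'E'
def flap(C):
    f=C.reshape(-1,3); f=f[~np.isnan(f[:,0])]; c=np.array([.6224,-.0102]);a=np.radians(6.5);M=np.array([[np.cos(a),np.sin(a)],[-np.sin(a),np.cos(a)]]); g=(f[:,:2]-c)@M.T
    z=f[:,2]
    for lo in np.arange(-.08,.085,.02):
        for sx in(-1,1):
            m=(g[:,0]*sx>.055)&(g[:,0]*sx<.1)&(g[:,1]>lo)&(g[:,1]<lo+.02)
            m&=(z<.3)
            if m.sum()>5: print(round(lo,2),sx,m.sum(),np.round(np.percentile(z[m],[10,50,90]),4))
E
python3 - <<'E'
from h import *
p,d,X=shot('scene'); flap(X); print(env.get_obs()['force'])
E
```

```text
-0.08 1 302 [-0.7489  0.1014  0.2124]
-0.06 1 282 [-0.752   0.1013  0.2117]
-0.04 -1 7 [0.0945 0.1739 0.185 ]
-0.04 1 291 [-0.7514  0.1011  0.2117]
-0.02 -1 170 [0.0032 0.0986 0.2104]
-0.02 1 231 [-0.7529  0.0993  0.2116]
0.0 -1 22 [0.0086 0.0637 0.091 ]
0.0 1 98 [-0.757  -0.7462  0.0648]
0.02 -1 37 [0.0597 0.0631 0.0712]
0.02 1 115 [-0.7558  0.0568  0.0661]
0.04 -1 39 [0.0605 0.0645 0.0691]
0.04 1 119 [-0.7554  0.0513  0.0652]
0.06 -1 47 [0.0022 0.0062 0.0648]
0.06 1 73 [-0.7557 -0.749   0.0553]
0.08 -1 62 [0.0946 0.1228 0.1407]
0.08 1 218 [-0.7529  0.0018  0.1319]
[-1.92518645 -0.2273909   4.77554933]
```

move_arm(
  steps=[
    [[0,0,-0.03],0],
    [[0,0,-0.08],0],
    [[0,0,-0.14],0],
    [[0,0,-0.19],0],
    [[0,0,-0.21],0],
    [[0.03,0,-0.212],0],
    [[0.075,0,-0.212],0],
    [[0.12,0,-0.212],0],
    [[0.165,0,-0.212],0],
    [[0.21,0,-0.212],0],
    [[0.235,0,-0.212],0],
    [[0.243,0,-0.212],0],
    [[0.243,0,-0.212],0],
    [[0.243,0,-0.18],0],
    [[0.243,0,-0.14],0],
    [[0.243,0,-0.1],0],
    [[0.243,0,-0.07],0],
    [[0.243,0,-0.052],0],
    [[0.243,0,-0.05],0],
    [[0.243,0,-0.05],0],
  ],
)

```text
time_s: 36.2
tool_pos: [0.6024, 0.1887, 0.1577]
tool_rot: [179.9, -0.0, 96.4]
force: [-0.7, -0.1, 0.2]
grip_width: 0.0003
```

move_arm(
  steps=[
    [[-0.02,0,0],0],
    [[-0.04,0,0],0],
    [[-0.06,0,0],0],
    [[-0.075,0,0],0],
    [[-0.09,0,0],0],
    [[-0.105,0,0],0],
    [[-0.12,0,0],0],
    [[-0.135,0,0],0],
    [[-0.15,0,0],0],
    [[-0.165,0,0],0],
    [[-0.175,0,0.008],0],
    [[-0.18,0,0.016],0],
    [[-0.183,0,0.024],0],
    [[-0.185,0,0.032],0],
    [[-0.185,0,0.039],0],
    [[-0.185,0,0.043],0],
    [[-0.185,0,0.045],0],
    [[-0.185,0,0.045],0],
  ],
)

```text
time_s: 38.45
tool_pos: [0.6224, 0.0053, 0.1116]
tool_rot: [180.0, -0.0, 96.5]
force: [0.1, 0.4, -0.6]
grip_width: 0.0005
```

move_arm(
  steps=[
    [[0,0,0.002],0],
    [[0,0,0.004],0],
    [[0,0,0.005],0],
    [[0,0,0.005],0],
    [[0,0,0.005],0],
  ],
)

```text
time_s: 39.08
tool_pos: [0.6228, 0.0053, 0.1111]
tool_rot: [179.9, 0.1, 96.5]
force: [-9.3, -0.9, 23.2]
grip_width: 0.0004
```

```bash
python3 - <<'E'
from h import *
p,d,X=shot('scene','s9.png'); flap(X); print(env.get_obs()['force'])
E
```

```text
-0.08 -1 70 [0.0953 0.0978 0.1004]
-0.08 1 154 [-0.7536  0.0962  0.0999]
-0.06 -1 71 [0.0951 0.0983 0.1017]
-0.06 1 156 [-0.7547  0.0965  0.1004]
-0.04 1 177 [-0.754   0.0971  0.1879]
-0.02 1 290 [-0.7511  0.105   0.2162]
0.0 1 285 [-0.7508  0.1042  0.2153]
0.02 1 307 [-0.7503  0.1055  0.2156]
0.04 -1 109 [0.0997 0.1043 0.2135]
0.04 1 225 [-0.7535  0.1026  0.2149]
0.06 -1 79 [0.0991 0.1022 0.105 ]
0.06 1 158 [-0.7546  0.1003  0.1041]
0.08 -1 101 [-0.0027  0.002   0.1024]
0.08 1 178 [-7.548e-01 -5.000e-04  1.014e-01]
[-9.50730204 -2.29606275 22.821823  ]
```

move_arm(
  steps=[
    [[0,0,-0.02],0],
    [[0,0,-0.06],0],
    [[0,0,-0.1],0],
    [[0,0,-0.14],0],
  ],
)

```text
time_s: 39.62
tool_pos: [0.6224, 0.0051, 0.2481]
tool_rot: [180.0, -0.0, 96.5]
force: [0.7, 0.4, -1.1]
grip_width: 0.0005
```

move_arm(
  steps=[
    [[0.02,0,-0.01],-0.1],
    [[0.06,-0.005,-0.01],-0.25],
    [[0.1,-0.01,-0.01],-0.4],
    [[0.14,-0.012,-0.01],-0.55],
    [[0.18,-0.015,-0.01],-0.7],
    [[0.22,-0.02,-0.01],-0.85],
    [[0.26,-0.025,-0.01],-1.0],
    [[0.3,-0.028,-0.01],-1.15],
    [[0.34,-0.031,-0.01],-1.3],
    [[0.371,-0.031,-0.01],-1.398],
    [[0.371,-0.031,-0.01],-1.398],
    [[0.371,-0.031,-0.01],-1.398],
    [[0.371,-0.031,-0.01],-1.398],
  ],
  hand=-1,
)

```text
time_s: 41.25
tool_pos: [0.5508, 0.3684, 0.2565]
tool_rot: [-179.9, 0.0, 176.4]
force: [-0.0, -0.5, -0.6]
grip_width: 0.087
```

```bash
cat > sc.py <<'E'
from h import *
import sys
p,d,X=shot('wrist',sys.argv[1]); T=tool(); print(T.round(3), env.get_obs()['qpos'].round(1))
f=X.reshape(-1,3); f=f[(f[:,0]>.3)&(f[:,0]<.7)&(f[:,1]>.25)&(f[:,1]<.48)]
w=f[(f[:,2]>.03)&(f[:,2]<.05)]; print('z30-50',len(w),cv2.minAreaRect(w[:,:2].astype(np.float32)),w.min(0),w.max(0))
w=f[(f[:,2]>.036)&(f[:,2]<.044)]
if len(w): 
    r=cv2.minAreaRect(w[:,:2].astype(np.float32)); print('handle',r, cv2.fitLine(w[:,:2].astype(np.float32),cv2.DIST_HUBER,0,.01,.01).ravel())
    for lo in np.arange(w[:,0].min(),w[:,0].max(),.02):
        q=w[(w[:,0]>lo)&(w[:,0]<lo+.005)]
        if len(q): print(round(lo,3),q[:,1].min().round(4),q[:,1].max().round(4))
g=p.max(-1); m=(g<50)&(abs(X[...,2]-.004)<.005); w=X[m]; w=w[(w[:,0]>.3)&(w[:,0]<.7)&(w[:,1]>.25)&(w[:,1]<.48)]; print('mat',len(w),cv2.minAreaRect(w[:,:2].astype(np.float32)))
E
python3 sc.py w10.png
```

```text
[[-0.998  0.063  0.001  0.551]
 [ 0.063  0.998 -0.001  0.368]
 [-0.001 -0.001 -1.     0.257]
 [ 0.     0.     0.     1.   ]] [  3.7  29.7 -58.1  77.4  25.   86.2  34. ]
z30-50 5273 ((0.5190834403038025, 0.3701860010623932), (0.06155857816338539, 0.20484061539173126), 85.02802276611328) [0.4160715  0.33381481 0.03016859] [0.62067993 0.39800609 0.04999618]
handle ((0.5169638991355896, 0.3690411150455475), (0.057490937411785126, 0.1995769590139389), 86.64344787597656) [ 0.9983885  -0.05674849  0.48534745  0.3706992 ]
0.417 0.3588 0.3887
0.437 0.3572 0.3898
0.457 0.3557 0.3886
0.477 0.3552 0.3867
0.497 0.3536 0.3856
0.517 0.3532 0.3845
0.537 0.3388 0.384
0.617 0.3835 0.3867
mat 19440 ((0.5076002478599548, 0.3623448610305786), (0.12700389325618744, 0.25820377469062805), 81.4815444946289)
```

View pics/w10.png

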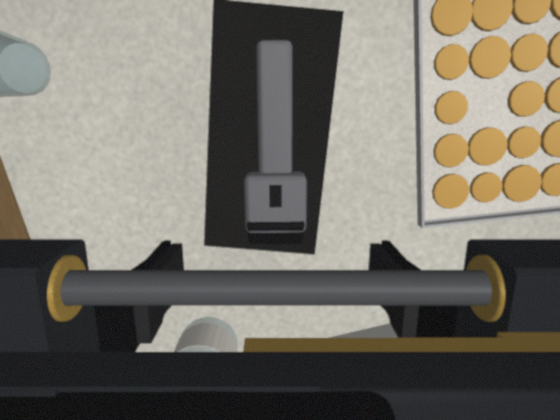

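move_arm(
  steps=[
    [[0.02,0,0.02],0],
    [[0.04,-0.001,0.06],0],
    [[0.049,-0.001,0.11],0],
    [[0.049,-0.001,0.15],0],
    [[0.049,-0.001,0.19],0],
    [[0.049,-0.001,0.22],0],
    [[0.049,-0.001,0.234],0],
    [[0.049,-0.001,0.239],0],
    [[0.049,-0.001,0.239],0],
    [[0.049,-0.001,0.239],0],
  ],
)

```text
time_s: 42.55
tool_pos: [0.5015, 0.3726, 0.0188]
tool_rot: [179.9, 0.1, 176.6]
force: [0.5, 0.3, 0.0]
grip_width: 0.0868
```

move_arm(
  steps=[
    [[0,0,0],0],
    [[0,0,0],0],
    [[0,0,0],0],
    [[0,0,0],0],
    [[0,0,0],0],
    [[0,0,0],0],
    [[0,0,0],0],
    [[0,0,0],0],
  ],
  hand=1,
  squeeze=40,
)

```text
time_s: 43.55
tool_pos: [0.5008, 0.3716, 0.0175]
tool_rot: [-180.0, -0.0, 176.6]
force: [-0.4, -1.0, 1.6]
grip_width: 0.0337
```

move_arm(
  steps=[
    [[0,0,-0.02],0],
    [[0,0,-0.06],0],
    [[0,0,-0.11],0],
    [[0,0,-0.16],0],
    [[0,0,-0.19],0.05],
    [[-0.01,-0.015,-0.2],0.2],
    [[-0.02,-0.03,-0.2],0.35],
    [[-0.03,-0.045,-0.2],0.5],
    [[-0.04,-0.065,-0.2],0.65],
    [[-0.055,-0.085,-0.2],0.8],
    [[-0.07,-0.105,-0.2],0.95],
    [[-0.08,-0.125,-0.2],1.1],
    [[-0.095,-0.145,-0.2],1.25],
    [[-0.105,-0.16,-0.19],1.398],
    [[-0.108,-0.169,-0.175],1.398],
    [[-0.108,-0.169,-0.16],1.398],
    [[-0.108,-0.169,-0.154],1.398],
    [[-0.108,-0.169,-0.154],1.398],
  ],
)

```text
time_s: 45.8
tool_pos: [0.5976, 0.1979, 0.1709]
tool_rot: [-179.9, -0.0, 96.6]
force: [-0.1, 0.7, -1.8]
grip_width: 0.0334
```

```bash
cat > lab.py <<'E'
from h import *
import sys
T=tool(); print(T.round(4)); print(env.get_obs()['grip_width'])
p,d,X=shot('scene',sys.argv[1]+'s.png'); q,_,Y=shot('side',sys.argv[1]+'d.png')
c=np.array([.6224,-.0102]);a=np.radians(6.5);M=np.array([[np.cos(a),np.sin(a)],[-np.sin(a),np.cos(a)]])
for nm,pic,C in(('scene',p,X),('side',q,Y)):
    m=(abs(C[...,2]-.103)<.012)&(abs(C[...,0]-.62)<.09)&(abs(C[...,1]-.02)<.08)
    w=m&(pic.min(-1)>105); w=cv2.morphologyEx(w.astype(np.uint8),cv2.MORPH_CLOSE,np.ones((5,5)))
    n,l,s,_=cv2.connectedComponentsWithStats(w); i=1+s[1:,4].argmax() if n>1 else 0
    k=l==i; P=C[k]; P=P[abs(P[:,2]-.103)<.015]; r=cv2.minAreaRect(P[:,:2].astype(np.float32)); print(nm,s[i],'label rect',r,np.median(P[:,2]), (np.array(r[0])-c)@M.T)
    f=C.reshape(-1,3)
    b=f[(f[:,2]>.13)&(f[:,2]<.215)&(f[:,1]>.03)&(f[:,1]<.33)&(abs(f[:,0]-.6)<.045)]; print('scanner pts',len(b),np.nanpercentile(b,[0,1,50,99,100],axis=0).round(4).tolist())
pw=(T@np.array([-.1105,0,-.0025,1]))[:3]; print('window est',pw.round(4)); bm=np.array([-T[0,0],-T[1,0],-1])*.7071; t=(.103-pw[2])/bm[2]; print('hit',(pw+t*bm).round(4),'dist',t.round(4))
E
python3 lab.py l1
python3 - <<'E'
import cv2,numpy as np
a=cv2.imread('pics/l1s.png')[150:300,180:440];b=cv2.imread('pics/l1d.png')[100:310,130:400]
a=cv2.resize(a,(520,300));b=cv2.resize(b,(386,300));cv2.imwrite('pics/l1.png',cv2.resize(np.hstack([a,b]),(800,265)))
E
```

```text
[[-1.152e-01  9.933e-01 -1.300e-03  5.976e-01]
 [ 9.933e-01  1.152e-01  3.000e-04  1.979e-01]
 [ 4.000e-04 -1.300e-03 -1.000e+00  1.709e-01]
 [ 0.000e+00  0.000e+00  0.000e+00  1.000e+00]]
0.03337900851525026
scene [260 211  23  24 245] label rect ((0.619880735874176, 0.015010256320238113), (0.08377521485090256, 0.05702808499336243), 6.8321428298950195) 0.10259752929183485 [0.00035081 0.02533339]
scanner pts 964 [[0.574, 0.0735, 0.1566], [0.5774, 0.0781, 0.1613], [0.612, 0.1342, 0.1966], [0.6431, 0.2772, 0.2136], [0.6444, 0.2801, 0.2149]]
side [227 201  30  13 153] label rect ((0.6082068085670471, 0.016334470361471176), (0.05842379480600357, 0.06109567731618881), 5.914603233337402) 0.1038452981483956 [-0.01109817  0.02797062]
scanner pts 1605 [[0.5651, 0.0867, 0.1587], [0.5679, 0.1098, 0.1624], [0.5871, 0.2205, 0.193], [0.6296, 0.2836, 0.2134], [0.6344, 0.2849, 0.2147]]
window est [0.6103 0.0881 0.1734]
hit [0.6184 0.0182 0.103 ] dist 0.0995
```

View pics/l1.png

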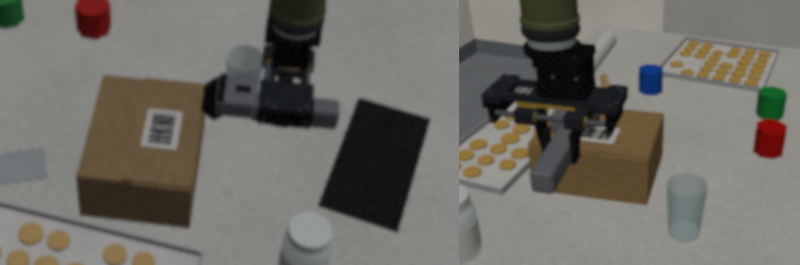

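move_arm(
  steps=[
    [[-0.002,0.001,0],0],
    [[-0.002,0.001,0],0],
    [[-0.002,0.001,0],0],
    [[-0.002,0.001,0],0],
    [[-0.002,0.001,0],0],
    [[-0.002,0.001,0],0],
    [[-0.002,0.001,0],0],
    [[-0.002,0.001,0],0],
    [[-0.002,0.001,0],0],
    [[-0.002,0.001,0],0],
    [[-0.002,0.001,0],0],
    [[-0.002,0.001,0],0],
    [[-0.002,0.001,0],0],
    [[-0.002,0.001,0],0],
    [[-0.002,0.001,0],0],
    [[-0.002,0.001,0],0],
    [[-0.002,0.001,0],0],
    [[-0.002,0.001,0],0],
  ],
)

```text
time_s: 48.15
tool_pos: [0.5997, 0.195, 0.1715]
tool_rot: [-180.0, 0.0, 96.5]
force: [0.4, 0.8, -2.3]
grip_width: 0.0336
```

```bash
python3 - <<'E'
from h import *
T=tool(); o=env.get_obs(); print(o['grip_width'],o['force'],o['wrist_torque'])
p,d,Y=shot('side'); q,_,X=shot('scene')
for C in(Y,X):
    f=C.reshape(-1,3); L=(f-T[:3,3])@T[:3,:3]  # tool coords
    m=(abs(L[:,1])<.012)&(L[:,2]<-.015)&(L[:,2]>-.032)
    for lo in np.arange(-.06,.1,.015):
        k=m&(L[:,0]>lo)&(L[:,0]<lo+.015)
        if k.sum()>8: print(lo.round(3),k.sum(),np.median(L[k,2]).round(4),np.median(L[k,1]).round(4))
E
python3 lab.py l2 | tail -3
```

```text
0.033630512776644736 [ 0.41107362  0.75525899 -2.2733869 ] [ 0.03752723 -0.08094039 -0.04787139]
-0.045 18 -0.0231 0.0079
-0.03 37 -0.0228 0.0037
-0.015 45 -0.0227 0.0009
0.0 58 -0.0225 -0.0005
0.015 60 -0.0228 -0.0006
0.03 62 -0.0227 -0.0002
0.045 59 -0.0226 0.0002
0.06 70 -0.0226 0.0003
0.075 88 -0.021 -0.0002
-0.045 9 -0.0216 0.0047
0.045 37 -0.0213 0.0002
0.06 38 -0.0214 0.0013
0.075 13 -0.021 0.0032
scanner pts 1593 [[0.5668, 0.0825, 0.1595], [0.5695, 0.1077, 0.163], [0.5885, 0.2172, 0.193], [0.6309, 0.2808, 0.2133], [0.6352, 0.2817, 0.215]]
window est [0.6122 0.0851 0.174 ]
hit [0.6202 0.0146 0.103 ] dist 0.1005
```

move_arm(
  steps=[
    [[0,0,-0.02],0],
    [[0.01,-0.005,-0.045],-0.1],
    [[0.03,-0.015,-0.05],-0.25],
    [[0.055,-0.025,-0.05],-0.4],
    [[0.08,-0.04,-0.05],-0.55],
    [[0.105,-0.05,-0.05],-0.7],
    [[0.13,-0.063,-0.05],-0.85],
    [[0.15,-0.073,-0.05],-1.0],
    [[0.17,-0.082,-0.05],-1.15],
    [[0.18,-0.087,-0.05],-1.309],
    [[0.18,-0.087,-0.03],-1.309],
    [[0.18,-0.087,0.01],-1.309],
    [[0.18,-0.087,0.05],-1.309],
    [[0.18,-0.087,0.09],-1.309],
    [[0.18,-0.087,0.12],-1.309],
    [[0.18,-0.087,0.138],-1.309],
    [[0.18,-0.087,0.145],-1.309],
    [[0.18,-0.087,0.145],-1.309],
    [[0.18,-0.087,0.145],-1.309],
  ],
)

```text
time_s: 50.72
tool_pos: [0.4937, 0.3647, 0.0278]
tool_rot: [179.9, 0.1, 171.4]
force: [-0.8, 0.0, -1.9]
grip_width: 0.0337
```

move_arm(
  steps=[
    [[0,0,0.003],0],
    [[0,0,0.006],0],
    [[0,0,0.008],0],
    [[0,0,0.009],0],
    [[0,0,0.009],0],
    [[0,0,0.009],0],
  ],
)

```text
time_s: 51.48
tool_pos: [0.493, 0.3641, 0.0175]
tool_rot: [180.0, 0.0, 171.5]
force: [-0.0, 0.7, -3.4]
grip_width: 0.0339
```

move_arm(
  steps=[
    [[0,0,0.001],0],
    [[0,0,0.001],0],
    [[0,0,0.001],0],
  ],
)

```text
time_s: 51.85
tool_pos: [0.493, 0.3641, 0.0174]
tool_rot: [-180.0, 0.0, 171.5]
force: [-2.1, -2.1, 5.8]
grip_width: 0.0338
```

move_arm(
  steps=[
    [[0,0,0],0],
    [[0,0,0],0],
    [[0,0,0],0],
    [[0,0,0],0],
    [[0,0,-0.02],0],
    [[0,0,-0.06],0],
    [[0,0,-0.12],0],
    [[0,0,-0.18],0],
    [[-0.03,0,-0.23],0],
    [[-0.055,0,-0.24],0],
    [[-0.055,0,-0.24],0],
    [[-0.055,0,-0.24],0],
  ],
  hand=-1,
)

```text
time_s: 53.35
tool_pos: [0.5457, 0.3564, 0.2562]
tool_rot: [-180.0, -0.1, 171.6]
force: [0.1, 0.2, -0.7]
grip_width: 0.087
```

```bash
python3 sc.py w12.png; python3 - <<'E'
from h import *
p,d,X=shot('scene','s12.png'); flap(X)
f=X.reshape(-1,3);w=f[(f[:,2]>.07)&(f[:,2]<.12)&(f[:,0]<.5)&(f[:,0]>.35)&(f[:,1]>.05)&(f[:,1]<.2)];print('glass',cv2.minEnclosingCircle(w[:,:2].astype(np.float32)))
E
```

```text
[[-0.989  0.146 -0.002  0.546]
 [ 0.146  0.989 -0.001  0.356]
 [ 0.002 -0.001 -1.     0.256]
 [ 0.     0.     0.     1.   ]] [  5.1  28.1 -57.6  79.1  23.4  85.5  30.4]
z30-50 5306 ((0.5101473331451416, 0.36123934388160706), (0.06195184215903282, 0.20272062718868256), 81.56747436523438) [0.40854273 0.31842195 0.03003211] [0.61405581 0.39143739 0.0499988 ]
handle ((0.5092301964759827, 0.3611217737197876), (0.05783208832144737, 0.19970253109931946), 81.79944610595703) [ 0.9892491  -0.14624006  0.4778418   0.3659476 ]
0.41 0.3593 0.3892
0.43 0.3568 0.3889
0.45 0.3537 0.3861
0.47 0.3505 0.3832
0.49 0.3472 0.3806
0.51 0.345 0.3778
0.53 0.329 0.3742
0.59 0.3196 0.3196
0.61 0.362 0.3737
mat 19147 ((0.5075373649597168, 0.3624483346939087), (0.1267373263835907, 0.2567940354347229), 81.53074645996094)
-0.08 -1 74 [0.096  0.0984 0.1011]
-0.08 1 154 [-0.7541  0.0959  0.1006]
-0.06 -1 75 [0.0949 0.0976 0.1006]
-0.06 1 154 [-0.7534  0.0964  0.1001]
-0.04 -1 77 [0.0957 0.0981 0.1012]
-0.04 1 152 [-0.7544  0.0964  0.1009]
-0.02 -1 81 [0.099  0.1018 0.1047]
-0.02 1 144 [-0.7543  0.1008  0.1049]
0.0 -1 78 [0.0994 0.1012 0.1053]
0.0 1 159 [-0.7547  0.1006  0.1046]
0.02 -1 75 [0.0987 0.1014 0.1045]
0.02 1 157 [-0.7545  0.1003  0.1044]
0.04 -1 80 [0.0993 0.1021 0.1052]
0.04 1 151 [-0.7536  0.1006  0.1042]
0.06 -1 82 [0.0995 0.1025 0.105 ]
0.06 1 157 [-0.7546  0.1006  0.1042]
0.08 -1 98 [-0.0031  0.0017  0.1019]
0.08 1 180 [-7.539e-01 -6.000e-04  1.017e-01]
glass ((0.4249294698238373, 0.10705992579460144), 0.03874221816658974)
```

View pics/s12.png

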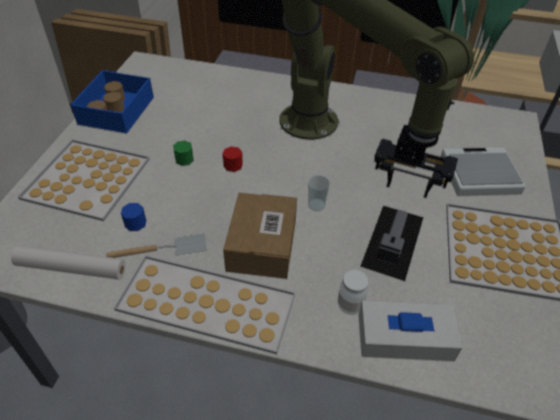

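The picture shows the carton closed with its label up at (270,222). The scanner is on the mat at (395,238), and the glass (318,193), jar (354,288) and spatula (180,246) are where they started.

```bash
python3 -c "
from cell import env
print(env.sign_off())"
```

```text
the job is handed in; nothing more can be done
None
```

The job is done and handed in, at about 53 s of the 210 s limit.

- **Tubs:** All four brown tubs are in the carton. Before closing, their tops measured 64–65 mm, which is the height expected with each tub on the floor.
- **Flaps:** I folded the short flap down first, then the long flap over it. In the last check both were flat, with tops at about 98 mm and 102 mm.
- **Scan:** The beam was worked out to hit within about 1 mm of the label centre seen by the scene camera. It is 2–3 mm from the centre implied by the carton's dimensions. The window was about 10 cm away and was held steady for about 2.2 s, with the scanner level to within about 1 mm over the stretch checked.
- **Scanner back on the mat:** Its middle is within about 3 mm of the mat's middle and in line with the mat. I judged it level from the measured heights.
- **Bystanders:** The glass, jar and spatula look unmoved in the final picture. The glass fit shifted about 5 mm between the first and last readings. I put that down to measurement noise, because its place in the picture did not change.

The largest force was about 23 N, at the fingertips while pressing the long flap flat. The side camera's label reading was about 11 mm off in x because the label was partly hidden. I ignored it and used the scene camera instead.

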